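# Hang the slide basket in the rinsing trough under its keeper

## Task

Pick up the slide basket and hook its bent lip fully down over the rim of the trough's near wall, to the right of the keeper hood, so that the basket hangs inside. Then, keeping it down on the rim, slide it left under the hood until the lip gently touches and presses on the stop screw for a moment, and leave it hanging there, upright and still. Do not force the rim or the stop, and leave the other things where they are.

Things in the scene. Friction and masses are not known exactly. Their poses are not given: they have to be found in the camera images.
- basket: Steel slide basket holding glass slides, upright and loose on the bench, 0.2 to 0.45 kg. Origin: centre of the underside of its floor; z up, y along the bent lip, lip on the -x side. Box x -23..23, y -32..32, z 0..60 mm (slides to z 77). Its back plate (x -23..-20) rises to z 88 and is bent over outward into the lip.
- lip (a point): Centre of the ceiling of the basket's lip slot, at basket (-27, 0, 85) mm; basket axes. The slot is 8 mm wide in x, open downward, between back plate and outer flange (x -34..-31 of the basket, down to z 67, then flared outward to z 59, x -38). Top sheet 3 mm. Lip and flange run basket y -45..45.
- bar (a point): Centre of the basket's black grip bar, at basket (0, 0, 136) mm; basket axes. Bar 12 (x) by 66 (y) by 22 (z) mm, on uprights at y +-30 mm: pinch it across its 12 mm, from above.
- trough: Open, empty steel trough, fixed. Origin: centre of its footprint at bench height; z up, x away from the robot, y along its length to the left. Outside 150 (x) by 260 (y) mm, walls 4 mm, rim z 110, inner floor z 12. The basket hangs inside on the near long wall with its axes along the trough's: seated, the basket's origin is at trough z 25, x -48..-44 mm.
- near_rim (a point): Middle of the top of the near wall, trough (-73, 0, 110) mm; trough axes. Wall is trough x -75..-71. The basket can be lowered freely onto this rim with its origin between trough y -88 and +22 mm; farther left the hood is in the way, and the lip must be slid in under it along the rim.
- hood (a point): Underside of the keeper hood at its right edge, trough (-75, 85, 116) mm; trough axes. The dark flat hood at the left end of the near wall covers trough y 85..118, x -92..-58, 6 mm above the rim; its mouth flares upward to the right (to y 73); top at most 17 mm above the rim.
- stop_block: Dark clamp block outside the near wall's left end, fixed, 20x14x29 mm; origin trough (-85, 125, 106) mm. A stiff 10 mm steel stop screw stands out of it to trough -y below the hood, in the way of the flange's left end. Its reach varies and is not measured: tip at trough y 92..114, so the basket's origin stops at y 47..69. Touch with 1 to 6 N for 0.3 s; over 10 N there, or 25 N on the trough, is forcing.
- by_beaker: Bystander: clear open beaker, 70 mm wide, 86 mm high; origin at the centre of its underside. Leave it where it is.
- by_wash_bottle: Bystander: round plastic bottle, 68 mm wide, 164 mm high; origin at the centre of its underside. Leave it where it is.
- by_reagent_6: Bystander: small bottle, 40 mm wide, 95 mm high; origin at the centre of its underside. Leave it where it is.
- by_dish_d: Bystander: flat culture dish, 91 mm across, 14 mm high; origin at the centre of its underside. Leave it where it is.
Things that resemble listed ones, but are neither listed nor needed, are in the scene too. Leave any red or yellow look-alike of the basket alone.

How it is judged:
On the way, in this order (a step that is already met when the one before it is completed fails the run):
1. the basket hangs fully down on the near rim, to the right of the hood (origin at trough y below 30 mm) (z of basket in the frame of trough between 0.021 and 0.0285 m and x of basket in the frame of trough between -0.054 and -0.038 m and angle between basket's own z axis and vertical below 0.1 rad and angle between the x axis of basket and the x axis of trough, either way round below 0.1 rad and y of basket in the frame of trough below 0.03 m and contact force between basket and trough above 0.3 N), for 0.1 s.
2. down on the rim and under the hood, the lip presses on the stop screw with at least 0.7 N (z of basket in the frame of trough between 0.021 and 0.0285 m and x of basket in the frame of trough between -0.054 and -0.038 m and angle between basket's own z axis and vertical below 0.1 rad and angle between the x axis of basket and the x axis of trough, either way round below 0.1 rad and y of basket in the frame of trough above 0.043 m and contact force between basket and stop_block above 0.7 N), for 0.15 s.
At the end, for the whole second after the job is handed in: The basket hangs inside the trough on the near wall, its lip fully down on the rim (basket origin 21 to 28.5 mm above trough origin, trough x -54 to -38 mm), under the hood where the stop is (origin at trough y 43 to 73 mm), within 0.1 rad of upright and of square to the wall, released and at rest (z of basket in the frame of trough between 0.021 and 0.0285 m and x of basket in the frame of trough between -0.054 and -0.038 m and angle between basket's own z axis and vertical below 0.1 rad and angle between the x axis of basket and the x axis of trough, either way round below 0.1 rad and y of basket in the frame of trough between 0.043 and 0.073 m and linear speed of basket below 0.02 m/s and angular speed of basket below 0.2 rad/s); the robot touches nothing.
It fails at once if the basket loads the stop with more than 10 N (contact force between basket and stop_block above 10 N).
It fails at once if the basket loads the trough with more than 25 N (contact force between basket and trough above 25 N).
It fails at once if a bystander is moved more than 30 mm (distance of any of by_beaker, by_wash_bottle, by_reagent_6, by_dish_d from where it was at the start of the episode above 0.03 m).
It also fails if it takes over 72 s, if anything falls off the work surface, if the arm or the gripper's body presses on something with over 40 N, if the wrist force passes 120 N, or if a joint passes its speed limit or range.

## Robot

A 6-joint arm with a two-finger parallel gripper is mounted at the origin on a cart in front of the work surface, level with it; the furniture and walls round the work are solid. World frame = base frame: x ahead of the robot, y to its left, z up, the work surface at z = 0. Lengths are in m, angles in rad, forces in N, time in s.
With the tool pointing down it reaches from about 0.425 to 0.925 m from the base axis. Payload 12.5 kg.
Tool frame: the origin (TCP) lies on the centre line of the jaws, within the pads' length; the fingertips stand r.nose_length ahead of it and the grasp point (between the pads) lies 6 mm ahead of it (r.nose_length is the distance from the TCP to the fingertips, in m); z points along the fingers, y is the line along which they close (so a half turn about z gives the same grasp; the last joint's range is limited). The gripper opens to 85 mm and grips with 20 to 120 N. Pads are 22 mm wide; open, the fingers measure 114 mm over their backs; the gripper's body (76 mm by 85 mm) begins 54 mm behind the grasp point. The pads swing forward as they close: fully open they stand 13 mm farther back than shut.
Start: joints at [-1.454, 0.491, 1.559, -0, 1.092, -0.106], TCP at [0.138, -0.61, 0.256] pointing down, gripper open.
Joint ranges: [-3.1, 3.1], [-0.84, 2.19], [0.05, 2.79], [-1.13, 4.28], [0.06, 2.93], [-2.69, 2.69]. Speed limits (rad/s): [2.22, 2.22, 2.79, 3.14, 3.14, 3.14].

## Interface

Orientations are given as a rotation vector (axis times angle).
In Python, from plant import r, optics, spot_in, outline_of, mark_of gives the robot as it stands.
- The arm moves only by the tool arm_command, never from a script. Its argument "moves" is a list of rows, each a list of 3 entries, a list of its own where there are three numbers: the closure, from 0 (fully open) to 1 (shut), then the shift along the world's x, y, z in cm, then the turn about the world's z in rad. A call has 1 to 5 rows; each row is the pose to reach, as a shift and turn from the pose commanded when the call began; what a row does not reach only later rows make up. A row lasts 1/10 s, in which the tool goes at most 50 mm and 8.59 degrees, less where a joint would pass 70% of its speed; a pose out of reach is approached as far as the arm can. A call with a gripper value outside its range is refused whole. The fingers move at their own pace and stop on an object; "force" is the grip in N (left out, the last holds). Time passes only in rows, so rows that repeat a pose let the fingers close. It gives the time, the measured TCP pose, the force and the opening at its end, in the units of the state.
- r.state(): the state, without advancing time (a new reading comes with each control period).
- optics.snapshot(name): name is "scene" or "top" or "wrist"; returns the picture (400x640x3 uint8, red, green, blue); there is no depth.
- optics.camera_model(name): a dict with "fx", "fy", "cx", "cy" (pixels), "extrinsics" (4x4, takes a point from world to camera coordinates). Camera axes: x right, y up, looking along -z (the intrinsics and any distortion apply to the point x, -y, -z); pixel columns grow to the right and rows downward; lengths in m; the calibration is good to about 2 mm. A picture is of the moment at which its call begins: read the wrist's pose just before it. camera_model takes no time and is no camera call; for the wrist camera it gives the pose at the moment of the call.
- r.sign_off(): hands the job in, once; it reports no verdict.
Trained networks look in the newest picture that a camera, given by its name, has taken for a name from the list of things; names that differ only in an ending like _2 or _b are one class to them, and where a whole thing is asked for, a point or a joint stands for the part that bears it (a point fixed in the world has none). Each returns a list of dicts, best first, with "confidence" (0 to 1); they miss things now and then, are a little off and sometimes report something else, mostly with a low value. They report only what shows in the picture. A call takes as long as a camera call. They do not tell look-alikes from the thing itself.
- spot_in(camera, target): "at" ([x, y, z] in m, in world coordinates, good to about 4 mm: the middle of the surface that is visible of it).
- outline_of(camera, target): "pixels" (400x640 bool, what is visible of it).
- mark_of(camera, target): "at" ([x, y, z] in m, in world coordinates, good to about 4 mm: a listed point, or the origin of a listed thing).
The state is a dict: "time_s": time; "qpos": joint angles; "qvel": joint speeds; "joint_efforts": joint torques, N m; "tcp_pos": TCP position; "ee_rot": TCP orientation; "contact_force": force on the tool from outside, world axes, zero at the start; "ft_torque": the same for the moment, N m; "grip_width": opening from 0.0 (shut) to 1.0 (fully open).
Only numpy, scipy, OpenCV 4.12 (cv2) and the standard library are available. Lean on these libraries where they do the work, as an engineer would, in place of code of your own. Each camera call takes 0.05 s, during which the arm holds its last target. There are 200 camera calls.

## Working session

There is one attempt and no reset: what is moved stays moved. The work goes in short steps, Python scripts to look and compute and a tool call to move; the robot and the scene stay as the last step left them, time stands still between calls to the robot, and variables do not carry over. Pictures are saved under pics/ and viewed, on a budget of 10 in all, crops included, one or two more only if the job needs it, and the job is handed in when it is done.

Besides the shell and the picture viewer there is one more tool, called after ">>>" as name([rows], argument=value, ...), one row to a line, values as JSON. arm_command: Moves the arm, as the interface text tells. Its arguments: {"type":"object","properties":{"moves":{"type":"array"},"force":{"type":"number"}},"required":["moves"]}

```bash
ls; mkdir -p pics; python3 - <<'E'
from plant import r, optics, spot_in, outline_of, mark_of
import cv2,numpy as np
print(r.nose_length, r.state())
for c in ["scene","top"]:
    im=optics.snapshot(c); cv2.imwrite(f"pics/{c}0.png",im[:,:,::-1])
    for t in ["basket","lip","bar","trough","near_rim","hood","stop_block"]:
        print(c,t,[(np.round(d["at"],3).tolist(),round(d["confidence"],2)) for d in mark_of(c,t)][:3])
print(r.state()["time_s"])
E
```

```text
pics
0.025 {'time_s': 0.0, 'qpos': array([-1.45360137e+00,  4.91566143e-01,  1.55947177e+00, -1.59306840e-06,
        1.09168223e+00, -1.05598700e-01]), 'qvel': array([ 0.00115172, -0.00127847, -0.00034934, -0.00137731,  0.00016111,
       -0.00146992]), 'joint_efforts': array([-3.51537979e-03, -6.18446088e+01, -2.61598545e+01, -2.28079648e-04,
        3.97815340e-03, -1.67558511e-05]), 'tcp_pos': array([ 0.13809563, -0.60934408,  0.25571594]), 'ee_rot': array([-3.12099978e+00, -3.49115922e-01,  1.24842749e-05]), 'contact_force': array([-0.016487  ,  0.02904277,  0.32408763]), 'ft_torque': array([0.05323075, 0.02613023, 0.01019932]), 'grip_width': 1.0044729950714586}
scene basket [([0.334, -0.107, -0.001], 0.86), ([0.583, 0.29, 0.006], 0.85), ([0.364, 0.265, -0.0], 0.62)]
scene lip [([0.559, 0.294, 0.085], 0.87), ([0.534, -0.443, 0.002], 0.63), ([0.324, -0.13, 0.086], 0.61)]
scene bar [([0.582, 0.289, 0.133], 0.65), ([0.327, -0.108, 0.136], 0.6), ([0.364, 0.265, 0.14], 0.59)]
scene trough [([0.565, -0.061, 0.001], 0.83)]
scene near_rim [([0.492, -0.074, 0.111], 0.86), ([0.461, 0.054, 0.109], 0.59), ([0.56, 0.295, 0.085], 0.45)]
scene hood [([0.477, 0.012, 0.117], 0.56)]
scene stop_block [([0.462, 0.051, 0.11], 0.63)]
top basket [([0.326, -0.111, -0.001], 0.8), ([0.586, 0.292, -0.001], 0.78), ([0.522, 0.158, -0.002], 0.6)]
top lip [([0.324, -0.134, 0.086], 0.96)]
top bar [([0.329, -0.107, 0.136], 0.96), ([0.585, 0.286, 0.134], 0.95), ([0.367, 0.262, 0.133], 0.83)]
top trough [([0.478, 0.008, 0.116], 0.72), ([0.562, -0.066, 0.0], 0.7)]
top near_rim [([0.492, -0.074, 0.111], 0.62)]
top hood [([0.478, 0.008, 0.117], 0.63), ([0.492, -0.076, 0.11], 0.46)]
top stop_block [([0.46, 0.047, 0.108], 0.56)]
0.8
```

View pics/top0.png

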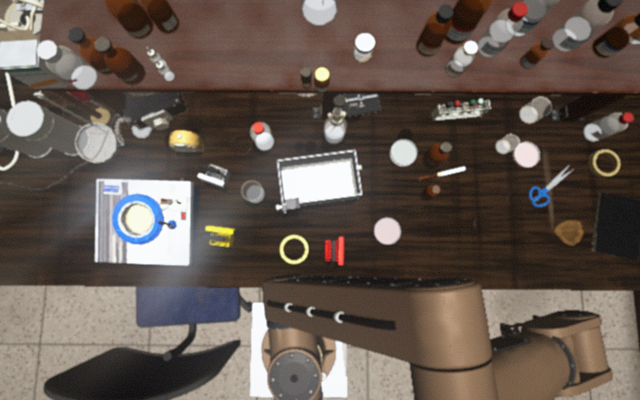

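View pics/scene0.png

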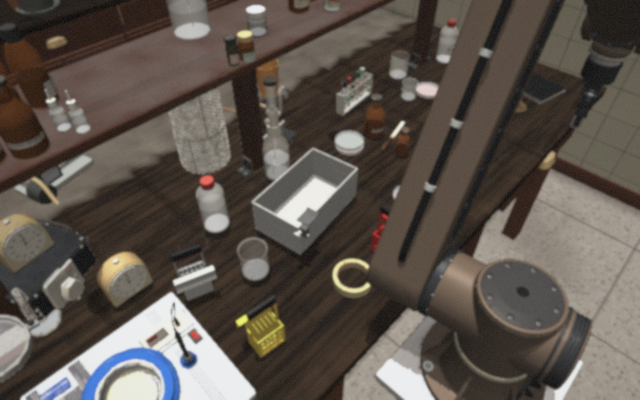

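Real basket (steel, black bar) is at top px (212,175), world ≈ (0.585, 0.29). The red one at (335,250) and the yellow one at (220,237) are look-alikes. The trough is at px (320,178) with the hood and stop at (287,205), turned by about +0.145 rad. I'm moving around to view the basket.

>>> arm_command([
  [0,[4.6,2,0.8],0.05],
  [0,[9.2,4,1.6],0.1],
  [0,[13.7,5.9,2.4],0.15],
  [0,[18.3,7.8,3.2],0.2],
  [0,[22.8,9.8,4],0.24],
])

```text
time_s: 1.3
tcp_pos: [0.3665, -0.5112, 0.2966]
ee_rot: [3.057, 0.723, 0.0]
contact_force: [0.4, 0.6, -0.5]
grip_width: 1.0
```

>>> arm_command([
  [0,[3.4,3.7,0],0.05],
  [0,[6.8,7.4,0],0.1],
  [0,[10.2,11,0],0.15],
  [0,[13.6,14.6,0],0.2],
  [0,[17.1,18.3,0],0.24],
])

```text
time_s: 1.8
tcp_pos: [0.5363, -0.3281, 0.2963]
ee_rot: [2.948, 1.084, 0.0]
contact_force: [1.0, -1.0, 0.9]
grip_width: 1.0
```

>>> arm_command([
  [0,[1.7,4.7,0],0.05],
  [0,[3.4,9.4,0],0.1],
  [0,[5.1,14.1,0],0.15],
  [0,[6.8,18.8,0],0.2],
  [0,[8.6,23.5,0],0.24],
])

```text
time_s: 2.3
tcp_pos: [0.6215, -0.0931, 0.2963]
ee_rot: [2.797, 1.429, 0.0]
contact_force: [0.8, -1.7, -0.4]
grip_width: 1.003
```

>>> arm_command([
  [0,[-0.2,4.6,0],0.05],
  [0,[-0.4,9.2,0],0.1],
  [0,[-0.6,13.8,0],0.15],
  [0,[-0.8,18.4,0],0.2],
  [0,[-2,23,0],0.24],
])

```text
time_s: 2.8
tcp_pos: [0.6012, 0.1367, 0.296]
ee_rot: [2.606, 1.754, 0.001]
contact_force: [0.0, 0.4, 0.6]
grip_width: 1.0
```

>>> arm_command([
  [0,[-0.6,4,0],0.05],
  [0,[-1.2,8,0],0.1],
  [0,[-1.8,12,0],0.15],
  [0,[-2,15,0],0.24],
  [0,[-2,15,0],0.24],
])

```text
time_s: 3.3
tcp_pos: [0.5803, 0.2882, 0.2959]
ee_rot: [-2.373, -2.058, -0.001]
contact_force: [-0.2, -0.2, -0.5]
grip_width: 1.002
```

```bash
cat > h.py <<'E'
from plant import r, optics, spot_in, outline_of, mark_of
import cv2,numpy as np
from scipy.spatial.transform import Rotation as R
def shot(c,name): 
    M=optics.camera_model(c); im=optics.snapshot(c); cv2.imwrite(f"pics/{name}.png",im[:,:,::-1]); return M,im
def proj(M,P):
    P=np.atleast_2d(P); q=(np.asarray(M["extrinsics"])@np.c_[P,np.ones(len(P))].T)[:3]
    return np.c_[M["cx"]+M["fx"]*q[0]/-q[2], M["cy"]+M["fy"]*(-q[1])/-q[2]]
def unproj(M,uv,z):
    E=np.asarray(M["extrinsics"]); uv=np.atleast_2d(uv)
    d=np.c_[(uv[:,0]-M["cx"])/M["fx"],-(uv[:,1]-M["cy"])/M["fy"],-np.ones(len(uv))]@E[:3,:3]
    c=-E[:3,:3].T@E[:3,3]; return c+d*((z-c[2])/d[:,2])[:,None]
def marks(c,ts):
    for t in ts: print(c,t,[(np.round(d["at"],3).tolist(),round(d["confidence"],2)) for d in mark_of(c,t)][:3])
def tool():
    s=r.state(); m=R.from_rotvec(s["ee_rot"]).as_matrix(); print("tcp",s["tcp_pos"].round(4),"yaw of tool y",np.arctan2(m[1,1],m[0,1]).round(3),"F",s["contact_force"].round(1),"w",round(s["grip_width"],3),"t",s["time_s"]); return s
E
python3 - <<'E'
from h import *
tool()
M,im=shot("wrist","w1"); print({k:v for k,v in M.items() if k!="extrinsics"}); E=np.asarray(M["extrinsics"]); print((-E[:3,:3].T@E[:3,3]).round(3),E[2,:3].round(2))
marks("wrist",["basket","lip","bar"])
o=outline_of("wrist","bar"); print([(d["confidence"],d["pixels"].sum()) for d in o])
E
```

```text
tcp [0.5803 0.2882 0.2959] yaw of tool y -0.142 F [-0.2 -0.2 -0.5] w 1.002 t 3.3
{'fx': 292.9304945842781, 'fy': 292.9304945842781, 'cx': 322.24346614530884, 'cy': 201.8734158614016}
[0.592 0.369 0.414] [0.04 0.31 0.95]
wrist basket [([0.367, 0.264, -0.002], 0.82), ([0.583, 0.287, 0.001], 0.63)]
wrist lip [([0.556, 0.295, 0.087], 0.81), ([0.392, 0.263, 0.089], 0.8), ([0.518, 0.162, 0.001], 0.19)]
wrist bar [([0.582, 0.29, 0.137], 0.77), ([0.367, 0.262, 0.133], 0.61), ([0.466, 0.048, 0.106], 0.28)]
[(0.9, np.int64(5070)), (0.78, np.int64(3387))]
```

View pics/w1.png

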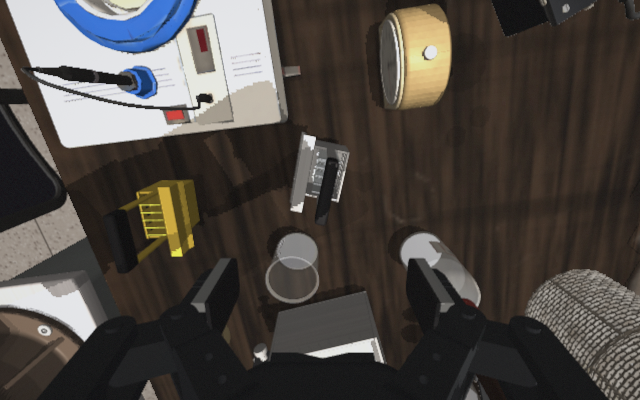

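Wrist view: basket at px (320,180), lip strip (308,135)–(296,210) on the near side, bar from (333,158) to (321,220). The beaker is at (293,265).

```bash
python3 - <<'E'
from h import *
M=optics.camera_model("wrist"); im=cv2.imread("pics/w1.png")
g=im.max(axis=2).astype(int)
def fit(mask,z,lab):
    n,l,s,c=cv2.connectedComponentsWithStats(mask.astype(np.uint8)); k=1+s[1:,4].argmax(); ys,xs=np.nonzero(l==k)
    W=unproj(M,np.c_[xs,ys],z)[:,:2]; rect=cv2.minAreaRect((W*1000).astype(np.float32))
    w=W-W.mean(0); u=np.linalg.svd(w,full_matrices=False)[2][0]; u*=np.sign(u[1])
    print(lab,s[k],"mean",W.mean(0).round(4),"rect",np.round(rect,1) if 0 else rect,"yaw",np.arctan2(-u[0],u[1]).round(3))
m=np.zeros(g.shape,bool); m[128:215,285:352]=1
fit(m&(g>190),0.088,"lip")
b=m&(g<35); b[:, :312]=0; b[:150]=0
fit(b,0.147,"bar")
cv2.imwrite("pics/c.png",cv2.resize(np.hstack([im[120:230,280:360],np.repeat(((m&(g>190))*255+b*120).astype(np.uint8)[120:230,280:360,None],3,2)]),None,fx=4,fy=4,interpolation=0))
E
```

```text
lip [304 135  12  15 105] mean [0.5744 0.3297] rect ((572.861572265625, 328.40673828125), (14.086156845092773, 12.562776565551758), 70.16426086425781) yaw 0.391
bar [316 158  22  57 652] mean [0.5862 0.2902] rect ((586.8261108398438, 290.5286865234375), (56.872493743896484, 12.118507385253906), 69.5947265625) yaw -0.345
```

View pics/c.png

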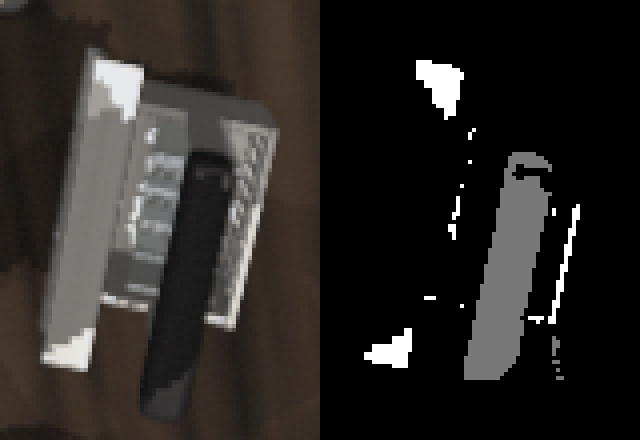

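```bash
python3 - <<'E'
from h import *
M=optics.camera_model("wrist")
def f(a,z,l):
    W=unproj(M,np.array(a)/4+[280,120],z)[:,:2]; u=W[0]-W[1]; print(l,W.round(4).tolist(),"len",np.linalg.norm(u).round(4),"yaw",np.arctan2(-u[0],u[1]).round(3))
f([(143,66),(90,370)],.088,"lipR"); f([(98,60),(40,362)],.088,"lipL")
f([(188,160),(142,410)],.147,"barL"); f([(232,160),(188,412)],.147,"barR")
E
```

```text
lipR [[0.5815, 0.333], [0.552, 0.248]] len 0.09 yaw -0.335
lipL [[0.5697, 0.3365], [0.5378, 0.2527]] len 0.0896 yaw -0.364
barL [[0.5905, 0.3164], [0.5703, 0.2569]] len 0.0628 yaw -0.328
barR [[0.6005, 0.3149], [0.5814, 0.2546]] len 0.0632 yaw -0.307
```

>>> arm_command([
  [0.4,[0.2,-0.1,-4],-0.1],
  [0.4,[0.5,-0.2,-8],-0.2],
  [0.4,[0.5,-0.2,-12],-0.2],
  [0.4,[0.5,-0.2,-14.5],-0.2],
  [0.4,[0.5,-0.2,-15.4],-0.2],
], force=60)

```text
time_s: 4.05
tcp_pos: [0.5856, 0.2814, 0.1396]
ee_rot: [-2.574, -1.8, 0.006]
contact_force: [0.4, -0.0, 0.2]
grip_width: 0.599
```

>>> arm_command([
  [1,[0,0,0],0],
  [1,[0,0,0],0],
  [1,[0,0,0],0],
  [1,[0,0,0],0],
  [1,[0,0,0],0],
], force=60)

```text
time_s: 4.55
tcp_pos: [0.5865, 0.283, 0.1436]
ee_rot: [2.572, 1.803, 0.003]
contact_force: [-1.0, -0.8, 7.1]
grip_width: 0.129
```

>>> arm_command([
  [1,[0,0,1],0],
  [1,[0,0,3],0],
  [1,[0,0,7],0],
  [1,[0,0,11],0],
  [1,[0,0,14],0],
])

```text
time_s: 5.05
tcp_pos: [0.5861, 0.283, 0.2853]
ee_rot: [2.572, 1.803, 0.003]
contact_force: [0.1, 1.5, -2.6]
grip_width: 0.125
```

```bash
python3 - <<'E'
from h import *
tool()
M,im=shot("scene","s2"); marks("scene",["basket","lip","bar"])
for d in outline_of("scene","basket")[:3]: ys,xs=np.nonzero(d["pixels"]); print(d["confidence"],xs.min(),xs.max(),ys.min(),ys.max())
shot("top","t2");marks("top",["lip","bar","near_rim","hood","stop_block","trough"])
shot("wrist","w2");marks("wrist",["basket","lip","bar","near_rim","hood","stop_block","trough"])
tool()
E
```

```text
tcp [0.5861 0.283  0.2853] yaw of tool y -0.348 F [ 0.1  1.5 -2.6] w 0.125 t 5.05
scene basket [([0.592, 0.288, 0.145], 0.97), ([0.365, 0.264, -0.001], 0.96)]
scene lip [([0.563, 0.29, 0.229], 0.69), ([0.391, 0.259, 0.086], 0.59)]
scene bar [([0.363, 0.266, 0.138], 0.94), ([0.587, 0.288, 0.274], 0.65)]
0.86 236 284 294 355
0.83 153 204 196 261
top lip [([0.561, 0.295, 0.222], 0.79), ([0.391, 0.26, 0.084], 0.71), ([0.326, -0.136, 0.086], 0.69)]
top bar [([0.33, -0.108, 0.136], 0.7), ([0.586, 0.284, 0.271], 0.69), ([0.367, 0.265, 0.134], 0.69)]
top near_rim [([0.494, -0.078, 0.109], 0.66), ([0.531, -0.446, -0.001], 0.43)]
top hood [([0.476, 0.01, 0.113], 0.83)]
top stop_block [([0.458, 0.048, 0.107], 0.43)]
top trough [([0.566, -0.063, -0.002], 0.7)]
wrist basket [([0.585, 0.283, 0.138], 0.73), ([0.366, 0.264, 0.003], 0.71)]
wrist lip [([0.566, 0.294, 0.224], 0.78), ([0.395, 0.26, 0.085], 0.74)]
wrist bar [([0.366, 0.262, 0.138], 0.64)]
wrist near_rim []
wrist hood []
wrist stop_block [([0.713, 0.137, 0.0], 0.6)]
wrist trough []
tcp [0.5861 0.2829 0.2821] yaw of tool y -0.348 F [ 0.3 -0.3 -3.2] w 0.13 t 6.05
```

View pics/w2.png

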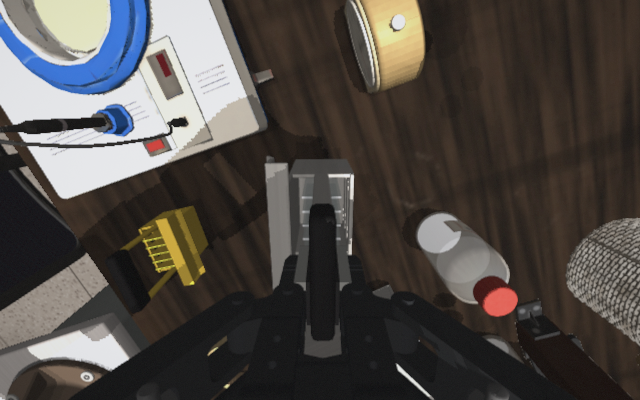

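Basket is lifted and square in the jaws: lip strip at px (270,160)–(275,285), bar at (321,270). Carrying it above the trough.

>>> arm_command([
  [1,[0,-1,2],0.05],
  [1,[-0.5,-5,3],0.12],
  [1,[-1.4,-9.5,3],0.19],
  [1,[-2.3,-14,3],0.26],
  [1,[-3.2,-18.5,3],0.33],
])

```text
time_s: 6.55
tcp_pos: [0.5535, 0.0964, 0.3123]
ee_rot: [2.237, 2.205, 0.001]
contact_force: [1.7, 0.3, -2.5]
grip_width: 0.128
```

>>> arm_command([
  [1,[-0.9,-4.5,0],0.06],
  [1,[-1.8,-9,0],0.11],
  [1,[-2.6,-13.5,0],0.163],
  [1,[-3.3,-17.5,0],0.163],
  [1,[-3.3,-18.8,0],0.163],
])

```text
time_s: 7.05
tcp_pos: [0.5204, -0.0932, 0.3124]
ee_rot: [2.057, 2.373, -0.0]
contact_force: [-0.5, 0.9, -2.3]
grip_width: 0.128
```

```bash
python3 - <<'E'
from h import *
tool()
for c in ["wrist","scene","top"]:
    M,im=shot(c,c+"3"); marks(c,["basket","lip","bar","near_rim","hood","stop_block","trough"])
tool()
E
```

```text
tcp [ 0.5204 -0.0932  0.3124] yaw of tool y 0.142 F [-0.5  0.9 -2.3] w 0.128 t 7.05
wrist basket [([0.328, -0.108, 0.002], 0.88), ([0.518, -0.092, 0.171], 0.68)]
wrist lip [([0.326, -0.136, 0.087], 0.86), ([0.497, -0.096, 0.255], 0.68)]
wrist bar [([0.52, -0.092, 0.31], 0.81), ([0.327, -0.109, 0.135], 0.6)]
wrist near_rim [([0.49, -0.073, 0.108], 0.79), ([0.48, 0.01, 0.112], 0.48)]
wrist hood [([0.481, 0.008, 0.112], 0.75)]
wrist stop_block [([0.466, 0.046, 0.106], 0.81)]
wrist trough [([0.567, -0.063, -0.0], 0.56)]
scene basket [([0.52, -0.082, 0.171], 0.59), ([0.362, 0.267, -0.001], 0.58)]
scene lip [([0.394, 0.26, 0.082], 0.74), ([0.496, -0.093, 0.255], 0.61)]
scene bar [([0.52, -0.085, 0.302], 0.88), ([0.362, 0.266, 0.14], 0.73)]
scene near_rim [([0.495, -0.074, 0.111], 0.66)]
scene hood [([0.477, 0.008, 0.116], 0.77)]
scene stop_block [([0.458, 0.052, 0.108], 0.67)]
scene trough []
top basket [([0.366, 0.266, -0.001], 0.8), ([0.325, -0.109, -0.001], 0.44)]
top lip [([0.392, 0.258, 0.084], 0.83), ([0.326, -0.135, 0.084], 0.46)]
top bar [([0.361, 0.262, 0.133], 0.61), ([0.328, -0.108, 0.135], 0.51), ([0.523, 0.158, -0.0], 0.34)]
top near_rim []
top hood [([0.476, 0.009, 0.114], 0.56)]
top stop_block [([0.521, 0.162, -0.002], 0.45), ([0.461, 0.051, 0.109], 0.39)]
top trough [([0.562, -0.065, 0.001], 0.67), ([0.477, 0.01, 0.117], 0.53)]
tcp [ 0.5211 -0.0901  0.3121] yaw of tool y 0.145 F [-0.7 -0.4 -2.8] w 0.127 t 8.25
```

View pics/wrist3.png

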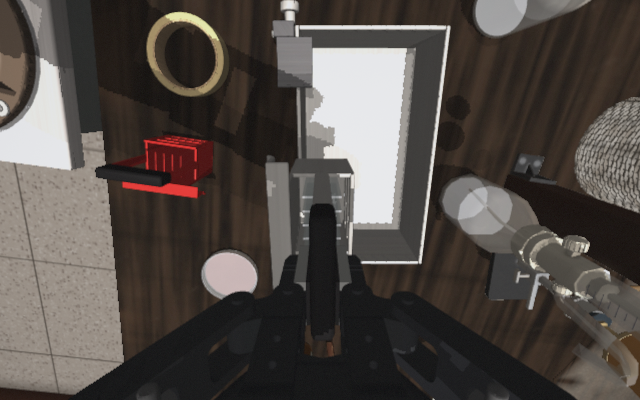

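```bash
python3 - <<'E'
from h import *
im=cv2.imread("pics/wrist3.png"); g=cv2.cvtColor(im,cv2.COLOR_BGR2GRAY)
for v in (94,108,122,136,150): print(v,"near 290:",g[v,290:312].tolist())
for v in (60,100,140,180,220,250): print(v,"far 412:",g[v,412:452].tolist())
for v in (170,200,230,260): print(v,"lip 258:",g[v,258:302:1].tolist())
M=optics.camera_model("wrist")
W=unproj(M,[(449,27),(421,263),(297,28)],.11)[:,:2]; print(W.round(4).tolist()); u=W[0]-W[1]; print(np.arctan2(-u[0],u[1]),np.linalg.norm(u))
E
```

```text
94 near 290: [27, 27, 28, 29, 26, 28, 74, 136, 149, 132, 76, 58, 56, 57, 60, 92, 126, 127, 124, 123, 125, 126]
108 near 290: [35, 35, 34, 32, 31, 32, 62, 117, 150, 143, 106, 58, 57, 58, 57, 101, 163, 165, 162, 159, 161, 162]
122 near 290: [32, 31, 29, 31, 31, 30, 42, 92, 145, 149, 126, 56, 58, 58, 57, 88, 143, 163, 161, 170, 198, 190]
136 near 290: [27, 25, 24, 27, 27, 27, 27, 76, 138, 150, 130, 69, 58, 58, 56, 67, 100, 129, 135, 121, 122, 127]
150 near 290: [30, 30, 31, 30, 30, 25, 27, 50, 94, 117, 108, 80, 57, 56, 56, 61, 89, 123, 122, 123, 121, 122]
60 far 412: [143, 120, 111, 62, 62, 62, 61, 61, 62, 61, 61, 61, 61, 62, 63, 61, 63, 62, 63, 61, 62, 61, 63, 62, 62, 62, 63, 62, 62, 62, 115, 203, 230, 218, 133, 40, 43, 46, 49, 50]
100 far 412: [62, 62, 62, 64, 63, 62, 62, 62, 61, 63, 63, 63, 63, 63, 62, 63, 62, 62, 62, 62, 61, 63, 64, 62, 62, 105, 192, 230, 221, 144, 43, 43, 41, 43, 43, 43, 33, 33, 30, 33]
140 far 412: [62, 63, 62, 63, 62, 62, 61, 62, 62, 63, 63, 62, 62, 62, 63, 62, 63, 63, 62, 63, 92, 170, 225, 223, 151, 30, 29, 28, 30, 29, 27, 28, 26, 28, 26, 28, 28, 28, 29, 31]
180
[... 760 characters left out ...]
 43, 44, 44, 45, 45, 45, 44, 45, 71, 115, 120, 120, 120, 121, 121, 122, 120, 119, 120, 118, 122, 122, 123, 122, 122, 122, 123, 123, 123, 115, 88, 53, 56, 56, 57, 57, 56, 56, 58, 57, 72, 109, 122]
230 lip 258: [51, 49, 50, 50, 51, 55, 56, 56, 53, 53, 52, 76, 116, 120, 120, 120, 120, 120, 120, 119, 119, 118, 120, 122, 122, 122, 122, 123, 122, 123, 123, 119, 97, 56, 56, 56, 57, 57, 56, 58, 67, 68, 71, 71]
260 lip 258: [40, 44, 47, 48, 50, 47, 46, 45, 44, 44, 44, 40, 43, 78, 117, 119, 118, 119, 119, 118, 118, 119, 118, 118, 120, 121, 108, 33, 26, 22, 26, 24, 22, 25, 26, 24, 27, 26, 30, 52, 70, 70, 69, 70]
[[0.62, 0.0782], [0.657, -0.176], [0.4755, 0.0566]]
0.14477512869265075 0.25688381786737347
```

```bash
python3 - <<'E'
from h import *
M=optics.camera_model("wrist")
def f(a,z,l):
    W=unproj(M,np.array(a)+[0.5,0.5]*0,z)[:,:2]; u=W[0]-W[-1]; y=np.arctan2(-u[0],u[1]); n=np.array([np.cos(.145),np.sin(.145)]); print(l,W.round(4).tolist(),"yaw",y.round(3),"n.",(W@n).round(4))
f([(444,60),(439,100),(434,140),(429.7,180),(425,220),(421,250)],.11,"far")
f([(298.1,94),(298.3,108),(298.8,122),(299.1,136),(299.5,150)],.11,"near")
zl=.3121-.142+.088
f([(264.9,170),(267.1,200),(269,230),(271,260)],zl,"lipL")
f([(287.9,170),(289,200),(290,230)],zl,"lipR")
s=tool(); n=np.array([np.cos(.145),np.sin(.145)]); print("tcp n",s["tcp_pos"][:2]@n)
E
```

```text
Traceback (most recent call last):
ValueError: operands could not be broadcast together with shapes (6,2) (0,)
```

```bash
python3 - <<'E'
from h import *
M=optics.camera_model("wrist")
def f(a,z,l):
    W=unproj(M,np.array(a),z)[:,:2]; u=W[0]-W[-1]; y=np.arctan2(-u[0],u[1]); n=np.array([np.cos(.145),np.sin(.145)]); print(l,W.round(4).tolist(),"yaw",y.round(3),"n.",(W@n).round(4))
f([(444,60),(439,100),(434,140),(429.7,180),(425,220),(421,250)],.11,"far")
f([(298.1,94),(298.3,108),(298.8,122),(299.1,136),(299.5,150)],.11,"near")
zl=.3121-.142+.088
f([(264.9,170),(267.1,200),(269,230),(271,260)],zl,"lipL")
f([(287.9,170),(289,200),(290,230)],zl,"lipR")
s=tool(); n=np.array([np.cos(.145),np.sin(.145)]); print("tcp n",s["tcp_pos"][:2]@n)
E
```

```text
far [[0.6231, 0.0496], [0.6282, 0.0125], [0.6337, -0.0278], [0.6405, -0.0716], [0.6475, -0.1194], [0.6526, -0.1585]] yaw 0.141 n. [0.6237 0.6234 0.623  0.6235 0.6234 0.6228]
near [[0.4835, -0.0025], [0.4853, -0.016], [0.4875, -0.0299], [0.4895, -0.0443], [0.4917, -0.059]] yaw 0.143 n. [0.4781 0.4779 0.4781 0.478  0.478 ]
lipL [[0.4807, -0.0506], [0.4836, -0.0692], [0.4865, -0.0891], [0.4897, -0.1105]] yaw 0.148 n. [0.4684 0.4685 0.4685 0.4686]
lipR [[0.4943, -0.0486], [0.497, -0.0673], [0.4998, -0.0872]] yaw 0.14 n. [0.4821 0.4821 0.4819]
tcp [ 0.5211 -0.0901  0.3121] yaw of tool y 0.145 F [-0.7 -0.4 -2.8] w 0.127 t 8.25
tcp n 0.502597907471702
```

>>> arm_command([
  [1,[0.3,0,-2],0],
  [1,[0.3,0,-4],0],
  [1,[0.3,0,-5],0],
  [1,[0.3,0,-5],0],
])

```text
time_s: 8.65
tcp_pos: [0.5238, -0.09, 0.2611]
ee_rot: [-2.053, -2.375, 0.001]
contact_force: [-0.9, 1.2, -2.4]
grip_width: 0.133
```

```bash
cat > edges.py <<'E'
from h import *
def edges(name,rimrows,liprows,zt=0.142):
    M=optics.camera_model("wrist"); s=tool(); im=optics.snapshot("wrist"); cv2.imwrite(f"pics/{name}.png",im[:,:,::-1]); g=cv2.cvtColor(im,cv2.COLOR_RGB2GRAY).astype(int)
    n=np.array([np.cos(.143),np.sin(.143)])
    def line(z,x,v): return None
    zl=s["tcp_pos"][2]-zt+.088
    print("tcp n",(s["tcp_pos"][:2]@n).round(4))
    for v in rimrows:
        a=g[v,280:330]; print("rim row",v,a.tolist())
    for v in liprows:
        a=g[v,240:310]; print("lip row",v,a.tolist())
E
python3 -c "
from edges import *
edges('w4',(80,100,120),(170,210,240))"
```

```text
tcp [ 0.5238 -0.09    0.2611] yaw of tool y 0.145 F [-0.9  1.2 -2.4] w 0.133 t 8.65
tcp n 0.5056
rim row 80 [70, 71, 71, 72, 72, 71, 72, 72, 71, 71, 71, 70, 71, 71, 70, 71, 71, 72, 71, 70, 71, 77, 87, 91, 108, 104, 150, 228, 230, 232, 232, 232, 232, 232, 232, 232, 232, 232, 232, 232, 232, 232, 232, 232, 232, 232, 232, 232, 232, 232]
rim row 100 [28, 29, 28, 30, 30, 28, 28, 40, 93, 144, 148, 135, 94, 57, 57, 58, 60, 59, 57, 57, 101, 164, 166, 163, 160, 157, 151, 149, 149, 155, 162, 159, 159, 161, 162, 161, 161, 162, 163, 161, 160, 161, 158, 159, 160, 164, 163, 160, 169, 199]
rim row 120 [33, 31, 31, 32, 34, 31, 31, 32, 80, 142, 150, 145, 117, 58, 59, 58, 59, 58, 56, 58, 75, 126, 164, 163, 160, 158, 161, 162, 161, 162, 161, 159, 161, 161, 160, 160, 161, 189, 232, 232, 233, 233, 232, 233, 232, 233, 232, 232, 233, 233]
lip row 170 [35, 33, 31, 26, 25, 26, 28, 26, 26, 27, 30, 28, 28, 29, 27, 28, 26, 27, 26, 24, 24, 24, 24, 26, 24, 66, 117, 122, 121, 120, 121, 121, 122, 120, 119, 119, 118, 120, 122, 123, 123, 122, 122, 122, 121, 123, 120, 112, 86, 42, 59, 73, 70, 70, 71, 71, 71, 72, 72, 71, 70, 71, 70, 70, 69, 70, 72, 72, 70, 72]
lip row 210 [43, 42, 40, 38, 41, 41, 42, 43, 41, 44, 42, 42, 45, 45, 46, 43, 43, 42, 42, 41, 40, 39, 37, 37, 38, 41, 44, 52, 87, 119, 120, 119, 120, 120, 121, 119, 118, 119, 119, 120, 122, 122, 122, 122, 123, 122, 122, 119, 115, 97, 62, 58, 57, 57, 58, 57, 57, 56, 57, 66, 97, 124, 137, 149, 143, 128, 124, 119, 120, 107]
lip row 240 [53, 50, 52, 51, 52, 54, 54, 53, 52, 52, 52, 52, 51, 53, 55, 55, 57, 55, 52, 51, 50, 52, 51, 51, 52, 46, 44, 42, 43, 60, 98, 121, 119, 119, 119, 120, 120, 119, 119, 118, 120, 121, 122, 123, 121, 121, 122, 121, 119, 114, 104, 69, 57, 56, 57, 57, 57, 65, 71, 72, 72, 70, 73, 81, 82, 85, 87, 85, 76, 31]
```

View pics/w4.png

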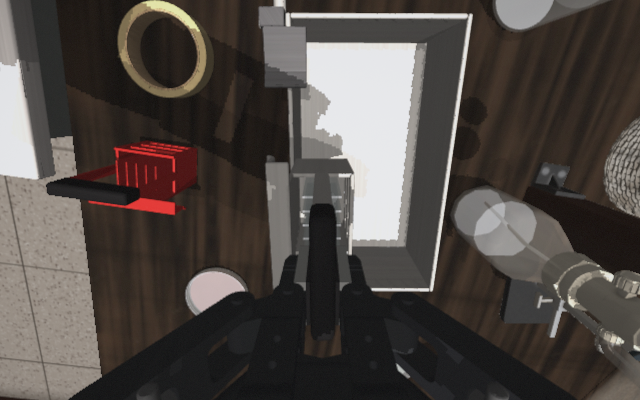

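```bash
cat > nn.py <<'E'
from h import *
M=optics.camera_model("wrist")
def f(a,z,l):
    W=unproj(M,np.array(a),z)[:,:2]; u=W[0]-W[-1]; n=np.array([np.cos(.143),np.sin(.143)]); print(l,"yaw",np.arctan2(-u[0],u[1]).round(3),"n.",(W@n).round(4))
E
python3 - <<'E'
from nn import *
f([(290.2,100),(290.5,120)],.11,"near")
zl=.2611-.142+.088
f([(276.6,170),(278.7,210),(280.3,240)],zl,"lip")
f([(457,90),(440,240)],.11,"far?")
E
```

```text
near yaw 0.124 n. [0.478  0.4777]
lip yaw 0.146 n. [0.4784 0.4785 0.4786]
far? yaw 0.167 n. [0.622  0.6255]
```

>>> arm_command([
  [1,[-0.1,0,-1.5],0],
  [1,[-0.1,0,-3],0],
  [1,[-0.1,0,-4.5],0],
  [1,[-0.1,0,-5.8],0],
  [1,[-0.1,0,-5.8],0],
])

```text
time_s: 9.2
tcp_pos: [0.523, -0.0901, 0.2038]
ee_rot: [-2.054, -2.376, 0.001]
contact_force: [0.1, 1.0, -2.9]
grip_width: 0.131
```

```bash
python3 -c "
from edges import *
edges('w5',(105,120,135,148),(170,210,240))"
```

```text
tcp [ 0.523  -0.0901  0.2038] yaw of tool y 0.145 F [ 0.1  1.  -2.9] w 0.131 t 9.2
tcp n 0.5049
rim row 105 [137, 144, 150, 146, 116, 69, 59, 59, 59, 58, 59, 59, 57, 58, 58, 56, 76, 126, 166, 165, 163, 160, 159, 161, 162, 160, 163, 163, 161, 160, 160, 160, 161, 161, 160, 161, 161, 163, 162, 160, 159, 161, 159, 158, 159, 162, 163, 163, 160, 158]
rim row 120 [82, 139, 150, 149, 138, 104, 57, 59, 60, 58, 57, 58, 58, 58, 58, 58, 65, 112, 163, 165, 163, 160, 158, 160, 162, 160, 162, 162, 161, 159, 160, 160, 160, 160, 159, 160, 161, 161, 161, 159, 159, 159, 157, 156, 157, 161, 162, 163, 160, 158]
rim row 135 [59, 113, 144, 151, 146, 118, 69, 58, 56, 58, 59, 58, 57, 58, 58, 58, 56, 93, 150, 163, 161, 159, 157, 158, 161, 160, 160, 162, 161, 158, 158, 160, 157, 159, 160, 160, 159, 161, 160, 159, 157, 187, 233, 232, 233, 233, 232, 233, 233, 233]
rim row 148 [27, 64, 111, 117, 116, 108, 84, 55, 57, 58, 57, 57, 57, 56, 56, 58, 57, 67, 101, 125, 124, 124, 122, 122, 124, 124, 124, 124, 124, 122, 122, 123, 122, 122, 122, 124, 123, 123, 123, 122, 122, 122, 121, 121, 121, 123, 124, 124, 124, 122]
lip
[... 246 characters left out ...]
, 71, 71, 72, 72, 72, 71, 71, 70, 70, 69, 71, 70, 71, 70, 71, 71]
lip row 210 [41, 43, 43, 43, 42, 43, 43, 43, 41, 39, 38, 37, 36, 36, 34, 34, 35, 39, 41, 42, 43, 46, 47, 48, 47, 46, 43, 54, 90, 119, 119, 120, 120, 120, 121, 120, 119, 120, 119, 120, 121, 123, 122, 121, 123, 122, 123, 123, 121, 98, 65, 57, 57, 57, 57, 57, 57, 57, 56, 65, 97, 124, 137, 149, 143, 128, 124, 120, 119, 105]
lip row 240 [50, 51, 51, 51, 53, 51, 51, 52, 51, 50, 48, 45, 46, 46, 48, 47, 48, 50, 52, 52, 52, 51, 51, 52, 48, 48, 43, 41, 41, 58, 98, 120, 119, 119, 119, 119, 119, 119, 119, 119, 120, 121, 121, 121, 120, 120, 123, 123, 123, 120, 103, 72, 57, 57, 56, 55, 57, 61, 71, 72, 71, 72, 74, 81, 83, 86, 85, 87, 77, 32]
```

```bash
python3 - <<'E'
from nn import *
f([(282.6,120),(283.2,135),(283.7,148)],.11,"near")
f([(276.6,170),(278.7,210),(280.3,240)],.2038-.142+.088,"lip")
E
```

```text
near yaw 0.141 n. [0.4774 0.4774 0.4774]
lip yaw 0.146 n. [0.4777 0.4778 0.4778]
```

>>> arm_command([
  [1,[0,0,-1],0],
  [1,[0,0,-2],0],
  [1,[0,0,-2.6],0],
  [1,[0,0,-3],0],
  [1,[0,0,-3],0],
])

```text
time_s: 9.75
tcp_pos: [0.523, -0.0901, 0.1735]
ee_rot: [-2.054, -2.376, 0.001]
contact_force: [-0.9, -0.8, -3.1]
grip_width: 0.124
```

>>> arm_command([
  [1,[0,0,-0.15],0],
  [1,[0,0,-0.3],0],
  [1,[0,0,-0.4],0],
  [1,[0,0,-0.5],0],
  [1,[0,0,-0.5],0],
])

```text
time_s: 10.25
tcp_pos: [0.5231, -0.0901, 0.1691]
ee_rot: [2.055, 2.376, 0.0]
contact_force: [0.1, 0.2, -2.4]
grip_width: 0.127
```

>>> arm_command([
  [1,[0,0,-0.1],0],
  [1,[0,0,-0.1],0],
  [1,[0,0,-0.2],0],
  [1,[0,0,-0.2],0],
])

```text
time_s: 10.65
tcp_pos: [0.5235, -0.0901, 0.168]
ee_rot: [2.054, 2.376, 0.001]
contact_force: [-0.7, 2.0, 8.5]
grip_width: 0.129
```

>>> arm_command([
  [1,[0,0,0.1],0],
  [1,[-0.14,1,0.1],0],
  [1,[-0.36,2.5,0.1],0],
  [1,[-0.57,4,0.1],0],
  [1,[-0.57,4,0.1],0],
])

```text
time_s: 11.15
tcp_pos: [0.517, -0.0478, 0.1682]
ee_rot: [-2.052, -2.378, -0.0]
contact_force: [0.2, 2.4, 0.3]
grip_width: 0.127
```

>>> arm_command([
  [1,[-0.06,0.4,0],0],
  [1,[-0.13,0.9,0],0],
  [1,[-0.2,1.4,0],0],
  [1,[-0.26,1.8,0],0],
  [1,[-0.26,1.8,0],0],
])

```text
time_s: 11.65
tcp_pos: [0.5148, -0.0316, 0.1682]
ee_rot: [-2.055, -2.376, -0.001]
contact_force: [1.1, 2.7, 2.4]
grip_width: 0.13
```

```bash
python3 - <<'E'
from h import *
tool()
shot("scene","s6");marks("scene",["basket","lip","hood"])
shot("wrist","w6");marks("wrist",["basket","lip","hood","stop_block"])
tool()
E
```

```text
tcp [ 0.5148 -0.0316  0.1682] yaw of tool y 0.145 F [1.1 2.7 2.4] w 0.13 t 11.65
scene basket [([0.517, -0.025, 0.028], 0.95), ([0.367, 0.266, -0.002], 0.73)]
scene lip [([0.488, -0.032, 0.111], 0.96), ([0.392, 0.261, 0.087], 0.78), ([0.716, 0.134, 0.003], 0.58)]
scene hood [([0.478, 0.012, 0.115], 0.74)]
wrist basket [([0.33, -0.107, 0.006], 0.93), ([0.477, 0.01, 0.112], 0.66), ([0.511, -0.032, 0.026], 0.55)]
wrist lip [([0.487, -0.033, 0.11], 0.88), ([0.327, -0.137, 0.087], 0.6)]
wrist hood [([0.479, 0.009, 0.111], 0.71), ([0.715, 0.136, 0.002], 0.18)]
wrist stop_block [([0.467, 0.047, 0.108], 0.58)]
tcp [ 0.5148 -0.0321  0.1682] yaw of tool y 0.145 F [1.3 3.1 2.8] w 0.128 t 12.1
```

View pics/w6.png

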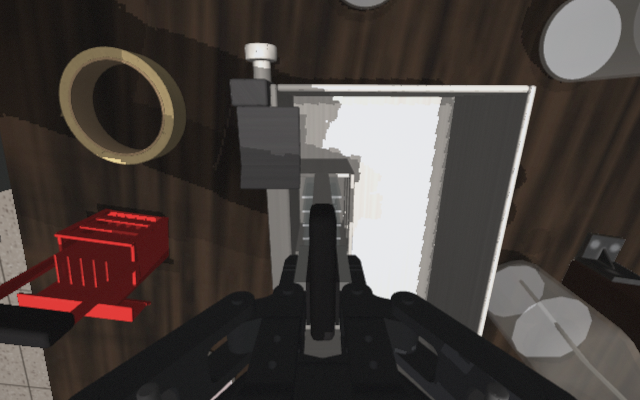

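Lip's left end is now under the hood (hood at px (270,148)), and the basket hangs straight. From here I creep toward the stop.

>>> arm_command([
  [1,[-0.01,0.1,0],0],
  [1,[-0.03,0.2,0],0],
  [1,[-0.04,0.3,0],0],
  [1,[-0.06,0.4,0],0],
  [1,[-0.06,0.4,0],0],
])

```text
time_s: 12.6
tcp_pos: [0.5143, -0.0281, 0.1681]
ee_rot: [2.054, 2.376, 0.0]
contact_force: [1.3, -3.6, 3.1]
grip_width: 0.126
```

```bash
python3 - <<'E'
from h import *
s=tool(); print(s["ft_torque"].round(2))
E
```

```text
tcp [ 0.5143 -0.0281  0.1681] yaw of tool y 0.145 F [ 1.3 -3.6  3.1] w 0.126 t 12.6
[-0.5   0.03  0.1 ]
```

>>> arm_command([
  [1,[0,0,0.04],0],
  [1,[-0.01,0.05,0.04],0],
  [1,[-0.01,0.1,0.04],0],
  [1,[-0.01,0.1,0.04],0],
])

```text
time_s: 13.0
tcp_pos: [0.5138, -0.0269, 0.1682]
ee_rot: [-2.054, -2.376, 0.0]
contact_force: [0.2, 0.8, -2.5]
grip_width: 0.127
```

>>> arm_command([
  [1,[-0.01,0.06,0],0],
  [1,[-0.02,0.12,0],0],
  [1,[-0.02,0.12,0],0],
])

```text
time_s: 13.3
tcp_pos: [0.5139, -0.0258, 0.1684]
ee_rot: [-2.055, -2.376, -0.0]
contact_force: [0.1, 0.6, -2.7]
grip_width: 0.133
```

>>> arm_command([
  [1,[-0.01,0.06,0],0],
  [1,[-0.02,0.12,0],0],
  [1,[-0.02,0.12,0],0],
])

```text
time_s: 13.6
tcp_pos: [0.514, -0.0251, 0.1687]
ee_rot: [2.053, 2.376, -0.0]
contact_force: [0.4, -5.1, -2.1]
grip_width: 0.127
```

>>> arm_command([
  [1,[0,0,0],0],
  [1,[0,0,0],0],
])

```text
time_s: 13.8
tcp_pos: [0.514, -0.0251, 0.1687]
ee_rot: [2.053, 2.376, -0.0]
contact_force: [1.1, -5.3, -1.2]
grip_width: 0.129
```

```bash
python3 - <<'E'
from h import *
s=tool(); print(s["ft_torque"].round(2))
shot("scene","s7");marks("scene",["basket","lip","bar","hood"])
shot("wrist","w7");marks("wrist",["basket","lip","hood","stop_block"])
tool()
E
```

```text
tcp [ 0.514  -0.0251  0.1687] yaw of tool y 0.145 F [ 1.1 -5.3 -1.2] w 0.129 t 13.8
[-1.07 -0.11  0.19]
scene basket [([0.364, 0.267, -0.0], 0.92), ([0.514, -0.019, 0.027], 0.91)]
scene lip [([0.393, 0.26, 0.084], 0.82), ([0.49, -0.071, 0.112], 0.73), ([0.49, -0.028, 0.111], 0.66)]
scene bar [([0.363, 0.267, 0.139], 0.92), ([0.515, -0.019, 0.161], 0.78)]
scene hood [([0.477, 0.011, 0.115], 0.67)]
wrist basket [([0.509, -0.025, 0.024], 0.73), ([0.331, -0.107, 0.004], 0.67)]
wrist lip [([0.329, -0.137, 0.09], 0.86), ([0.487, -0.028, 0.112], 0.66)]
wrist hood [([0.48, 0.008, 0.116], 0.89)]
wrist stop_block [([0.467, 0.048, 0.107], 0.64)]
tcp [ 0.514  -0.0251  0.1687] yaw of tool y 0.145 F [ 0.7 -5.7 -1.3] w 0.13 t 14.3
```

Steady 5–6 N against −y with almost no rim load means the stop is touched. Easing off slightly, seating on the rim, then releasing.

>>> arm_command([
  [1,[0,-0.03,0],0],
  [1,[0,-0.03,-0.03],0],
  [1,[0,-0.03,-0.06],0],
  [1,[0,-0.03,-0.06],0],
])

```text
time_s: 14.7
tcp_pos: [0.514, -0.0253, 0.1682]
ee_rot: [2.054, 2.376, 0.0]
contact_force: [1.1, -5.4, 1.3]
grip_width: 0.126
```

>>> arm_command([
  [0.75,[0,-0.03,0],0],
  [0.7,[0,-0.03,0],0],
  [0.65,[0,-0.03,0],0],
  [0.6,[0,-0.03,0],0],
  [0.6,[0,-0.03,0],0],
])

```text
time_s: 15.2
tcp_pos: [0.5137, -0.0252, 0.1679]
ee_rot: [-2.055, -2.376, -0.0]
contact_force: [0.6, -0.5, -0.4]
grip_width: 0.397
```

```bash
python3 - <<'E'
from h import *
s=tool(); print(s["ft_torque"].round(2))
shot("scene","s8");marks("scene",["basket","lip","bar","hood"])
shot("wrist","w8");marks("wrist",["basket","lip","bar","hood"])
E
```

```text
tcp [ 0.5137 -0.0252  0.1679] yaw of tool y 0.145 F [ 0.6 -0.5 -0.4] w 0.397 t 15.2
[ 0.02 -0.   -0.03]
scene basket [([0.368, 0.265, 0.0], 0.76), ([0.514, -0.022, 0.027], 0.62)]
scene lip [([0.392, 0.26, 0.084], 0.86), ([0.486, -0.029, 0.113], 0.85)]
scene bar [([0.511, -0.021, 0.159], 0.67), ([0.363, 0.267, 0.14], 0.66)]
scene hood [([0.478, 0.009, 0.118], 0.8)]
wrist basket [([0.508, -0.024, 0.026], 0.91), ([0.326, -0.108, 0.003], 0.63)]
wrist lip [([0.49, -0.028, 0.111], 0.94), ([0.327, -0.138, 0.088], 0.93), ([0.567, -0.066, 0.004], 0.21)]
wrist bar [([0.328, -0.109, 0.133], 0.95), ([0.516, -0.022, 0.162], 0.56)]
wrist hood []
```

View pics/w8.png

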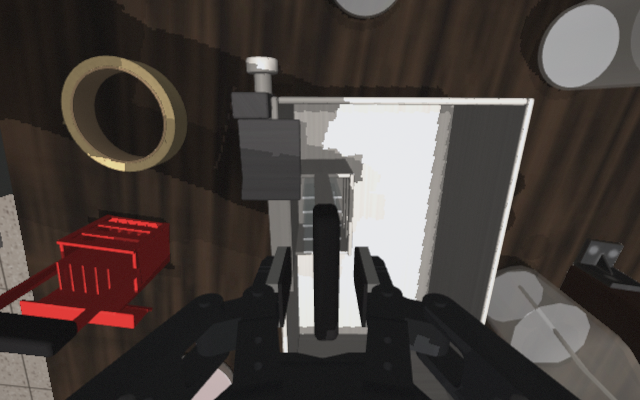

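Jaws are open with no contact force, and the bar hangs free between the pads (px (326,270)). Retreating straight up.

>>> arm_command([
  [0.6,[0,0,1],0],
  [0.6,[0,0,3],0],
  [0.6,[0,0,6],0],
  [0.6,[0,0,10],0],
  [0.6,[0,0,14],0],
])

```text
time_s: 16.2
tcp_pos: [0.5133, -0.0252, 0.31]
ee_rot: [-2.055, -2.376, -0.0]
contact_force: [0.5, 0.2, 0.2]
grip_width: 0.401
```

>>> arm_command([
  [0.6,[0,0,0],0],
  [0.6,[0,0,0],0],
  [0.6,[0,0,0],0],
])

```text
time_s: 16.5
tcp_pos: [0.5133, -0.0252, 0.3073]
ee_rot: [-2.054, -2.376, 0.001]
contact_force: [0.6, 0.3, -0.7]
grip_width: 0.399
```

```bash
python3 - <<'E'
from h import *
tool()
for c in ("scene","top","wrist"):
    shot(c,c+"9");marks(c,["basket","lip","bar","hood","near_rim","stop_block"])
a=cv2.imread("pics/scene9.png")[120:290,200:400]; b=cv2.imread("pics/wrist9.png")[0:400,180:480]
cv2.imwrite("pics/f9.png",np.hstack([cv2.resize(a,(470,400)),b]))
E
```

```text
tcp [ 0.5133 -0.0252  0.3073] yaw of tool y 0.145 F [ 0.6  0.3 -0.7] w 0.399 t 16.5
scene basket [([0.512, -0.02, 0.025], 0.95), ([0.365, 0.265, -0.003], 0.67)]
scene lip [([0.488, -0.028, 0.112], 0.87), ([0.392, 0.262, 0.085], 0.79), ([0.477, 0.009, 0.115], 0.43)]
scene bar [([0.513, -0.022, 0.156], 0.87), ([0.366, 0.265, 0.14], 0.75)]
scene hood [([0.479, 0.011, 0.114], 0.65)]
scene near_rim [([0.492, -0.073, 0.11], 0.68)]
scene stop_block []
top basket [([0.33, -0.109, -0.001], 0.95), ([0.362, 0.267, -0.002], 0.72)]
top lip [([0.326, -0.136, 0.087], 0.65), ([0.392, 0.26, 0.083], 0.57)]
top bar [([0.33, -0.108, 0.137], 0.73), ([0.363, 0.263, 0.136], 0.68)]
top hood []
top near_rim [([0.493, -0.074, 0.11], 0.72)]
top stop_block []
wrist basket [([0.511, -0.025, 0.024], 0.87), ([0.329, -0.107, 0.004], 0.75)]
wrist lip [([0.49, -0.029, 0.113], 0.98), ([0.328, -0.138, 0.086], 0.67)]
wrist bar [([0.514, -0.022, 0.162], 0.61), ([0.326, -0.11, 0.137], 0.58), ([0.397, -0.305, -0.006], 0.27)]
wrist hood [([0.478, 0.008, 0.114], 0.86)]
wrist near_rim [([0.491, -0.074, 0.11], 0.73)]
wrist stop_block [([0.466, 0.045, 0.109], 0.92), ([0.487, -0.03, 0.112], 0.72)]
```

View pics/f9.png

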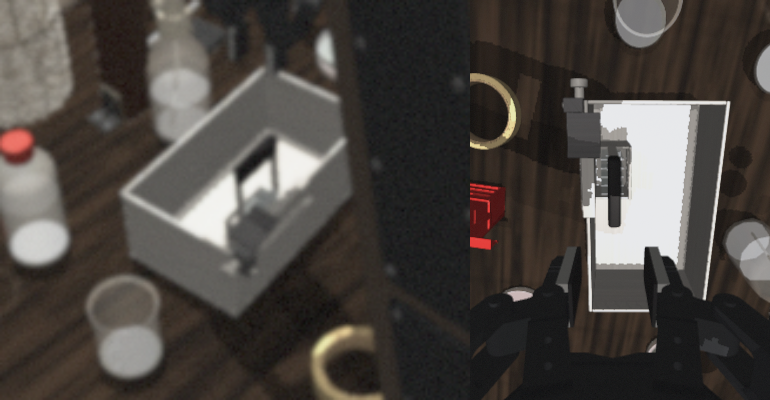

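```bash
python3 - <<'E'
from h import *
M=optics.camera_model("wrist"); t=np.array([-np.sin(.143),np.cos(.143)]); g=cv2.cvtColor(cv2.imread("pics/wrist9.png"),cv2.COLOR_BGR2GRAY)
print(g[208:226,298].tolist()); print(g[300:318,350].tolist()); print(g[94:108,380].tolist())
a=(unproj(M,[(298,217.5)],.113)[:,:2]@t)[0]; b=(unproj(M,[(350,312)],.11)[:,:2]@t)[0]; c=(unproj(M,[(380,100.5)],.11)[:,:2]@t)[0]
print(a,b,c,"len",c-b,"lip right end y",a-(b+c)/2,"basket y",a-(b+c)/2+.045)
E
```

```text
[231, 231, 231, 231, 231, 231, 231, 231, 230, 202, 212, 225, 225, 224, 224, 224, 223, 223]
[72, 73, 74, 75, 76, 71, 72, 72, 71, 157, 221, 184, 89, 50, 50, 48, 48, 47]
[34, 34, 37, 37, 35, 34, 124, 215, 232, 215, 194, 223, 232, 233]
-0.1392259014164316 -0.27221207288650245 -0.01247252854298697 len 0.2597395443435155 lip right end y 0.003116399298313116 basket y 0.048116399298313114
```

```bash
python3 -c "
from h import *
tool(); print(r.sign_off())"
```

```text
tcp [ 0.5137 -0.0253  0.3079] yaw of tool y 0.145 F [ 0.3 -0.5 -0.5] w 0.399 t 17.55
the job is handed in; nothing more can be done
None
```

The steel basket now hangs on the trough's near rim under the hood, against the stop, and I handed the job in at about 17.6 s; no verdict was reported.

- **Hooking:** I lowered the lip onto the rim to the right of the hood. It seated with about 11 N on the rim, then I slid it left.
- **Stop touch:** The basket met a steady 5–6 N along the rim for about 1 s, with almost no load on the rim. I took this as the stop screw, because the screw itself is hidden under the hood. I then eased off, set the basket back on the rim and released it.
- **Last checks:** After release, the wrist picture put the basket at trough y ≈ 48 mm, which matches the stop range. The networks gave a height of about 24–25 mm above the trough origin. The basket looked upright and square to the wall, and the gripper was about 14 cm above, touching nothing.
- **Disagreements:** The network marks put the basket at trough y between 45 and 49 mm, depending on which reference point is used. All of these are within the required range.
- **Other things:** The beaker, bottles and look-alike baskets seemed untouched in the pictures, but I did not measure their positions.

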